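# Pack four pressed teas into their gift boxes

### The arm

A 7-joint arm with a two-finger parallel gripper is mounted at the origin on the work surface. World frame = base frame: x ahead of the robot, y to its left, z up, the work surface at z = 0. Lengths are in mm, angles in rad, forces in N, time in s.
With the tool pointing down it reaches from about 400 to 900 mm from the base axis. Payload 5.6 kg.
Tool frame: the origin (TCP) lies midway between the tips of the shut fingers; the grasp point (between the pads) lies 19 mm behind it; z points along the fingers, y is the line along which they close (so a half turn about z gives the same grasp; the last joint's range is limited). The gripper opens to 92 mm and grips with 3 to 60 N. Pads are 20 mm wide; open, the fingers measure 128 mm over their backs; the gripper's body (75 mm by 189 mm) begins 69 mm behind the grasp point.
Start: joints at [-1.321, 0.468, -0.012, 1.603, 0.006, 1.071, -0.056], TCP at [187.654, 622.33, 214.592] pointing down, gripper open.
Joint ranges: [-2.53, 2.53], [-0.31, 2.02], [-1.57, 1.55], [0.28, 2.44], [-1.29, 4.43], [0.15, 1.84], [-2.92, 2.92]. Speed limits (rad/s): [2.57, 2.57, 3.14, 3.14, 3.14, 3.14, 3.14].

### API

Orientations are given as a rotation vector (axis times angle).
In Python, from cell import robot, grip, kin, viewer gives the robot as it stands. Calls block until the motion is done:
- robot.movep(position, orientation): joint-space move of the TCP to a pose.
- robot.servo_line(position, feed=150, rotation=None): straight line of the TCP; rotation=None keeps the orientation; feed is the mean speed in mm/s.
- robot.goto_joints(angles): joint-space move.
- grip(opening, newtons=None): opening from 0.0 (shut) to 1.0 (fully open); newtons is the grip in N (None keeps the last); returns when the fingers have stopped.
- robot.hold(seconds).
- kin.ik(position, orientation): joint angles nearest the present ones, or None.
- robot.observe(): the state.
- viewer.read_camera(name): name is "side" or "top"; returns the picture (420x560x3 uint8, red, green, blue); there is no depth.
- viewer.camera_info(name): a dict with "camera_matrix" (3x3 intrinsics, pixels), "R" (3x3) and "t" (3): a world point X has camera coordinates R X + t. Camera axes: x right, y down, z forward; pixel columns grow to the right and rows downward; lengths in mm; the calibration is good to about 2 mm. A picture is of the moment at which its call begins. camera_info takes no time and is no camera call.
A pose or a line that the arm cannot do raises robot.IKError and nothing moves.
- robot.job_done(): hands the job in; it is judged then, once.
Trained networks look in the newest picture that a camera, given by its name, has taken for a name from the list of things; names that differ only in an ending like _2 or _b are one class to them, and where a whole thing is asked for, a point or a joint stands for the part that bears it (a point fixed in the world has none). Each returns a list of dicts, best first, with "confidence" (0 to 1); they miss things now and then, are a little off and sometimes report something else, mostly with a low value. They report only what shows in the picture. A call takes as long as a camera call. They do not tell look-alikes from the thing itself.
- viewer.silhouettes(name, camera): "mask" (420x560 bool, what is visible of it).
- viewer.pinpoint(name, camera): "at" ([x, y, z] in mm, in the coordinates of the camera as it stood for that picture, good to about 4 mm: a listed point, or the origin of a listed thing).
The state is a dict: "t": time; "joints": joint angles; "joint_velocities": joint speeds; "joint_torque": joint torques, N m; "tcp_pos": TCP position; "tcp_rot": TCP orientation; "contact_force": force on the tool from outside, world axes, zero at the start; "wrist_torque": the same for the moment, N m; "grip_width": opening from 0.0 (shut) to 1.0 (fully open); "grip_force": force on a finger pad.
Only numpy, scipy, OpenCV 4.12 (cv2) and the standard library are available. Lean on these libraries where they do the work, as an engineer would, in place of code of your own. Each camera call takes 0.05 s, during which the arm holds its last target. There are 200 camera calls.

### The job

Pack the four pressed teas into their gift boxes: the blue-striped cake in the blue box, the red-striped cake in the red box, the green-banded brick in the green box and the yellow-labelled tuo in the yellow box. Each must lie flat, right way up, at the bottom of its pocket. Set them down gently, since dropped tea breaks, and leave the phone and the cup where they are.

Things in the scene. Friction and masses are not known exactly. Their poses are not given: they have to be found in the camera images.
- cake_blue: Mini round pressed-tea cake wrapped in white paper, a disc 66 mm across and 25 mm thick (edges rounded 4 mm), about 70 g, lying flat. On top a pale yellow spot crossed by four blue brush stripes. Origin: centre of the underside; z up; yaw does not matter. Belongs in the blue box. Fingers do not fit in the 8 mm deep pocket beside it: hold it by its sides, tips 10 mm or more above its underside.
- cake_red: Mini round pressed-tea cake wrapped in white paper, a disc 66 mm across and 25 mm thick (edges rounded 4 mm), about 70 g, lying flat. On top a pale yellow spot crossed by four red brush stripes. Origin: centre of the underside; z up; yaw does not matter. Belongs in the red box. Fingers do not fit in the 8 mm deep pocket beside it: hold it by its sides, tips 10 mm or more above its underside.
- brick: Dark pressed-tea brick, 80 mm long (x), 46 mm wide (y), 24 mm thick, about 80 g, lying flat, green paper band round its middle with a white square label. Origin: centre of the underside; x along its length; z up. Any yaw. Belongs in the green box, along the pocket, either way round. Fingers do not fit in the 8 mm deep pocket beside it: hold it by its sides, tips 10 mm or more above its underside.
- tuo: Tuo: a dome of dark brown pressed tea, 60 mm across, sides straight up to 22 mm, then rounded, 36 mm high, about 70 g, standing on the foot, with a round yellow label on top. Origin: centre of the underside; z up; yaw does not matter. Belongs in the yellow box. Fingers do not fit in the 8 mm deep pocket beside it: hold it by its sides, tips 10 mm or more above its underside.
- box_blue: Open gift-box base, fixed: 110 x 110 mm, 28 mm high, blue card, white insert flush with the rim, blue border and pocket floor. In its middle a round pocket 82 mm across, 8 mm deep. Origin: centre of the underside, below the pocket's centre; pocket floor 20 mm, insert top 28 mm above it. z up, x and y along the sides; turned up to 20 degrees. For the cake with the blue stripes.
- box_red: Open gift-box base, fixed: 110 x 110 mm, 28 mm high, red card, white insert flush with the rim, red border and pocket floor. In its middle a round pocket 82 mm across, 8 mm deep. Origin: centre of the underside, below the pocket's centre; pocket floor 20 mm, insert top 28 mm above it. z up, x and y along the sides; turned up to 20 degrees. For the cake with the red stripes.
- box_green: Open gift-box base, fixed: 110 x 110 mm, 28 mm high, green card, white insert flush with the rim, green border and pocket floor. In its middle an oblong pocket, 94 mm along x, 60 mm along y, 8 mm deep. Origin: centre of the underside, below the pocket's centre; pocket floor 20 mm, insert top 28 mm above it. z up, x and y along the sides; turned up to 20 degrees. For the brick with the green band.
- box_yellow: Open gift-box base, fixed: 110 x 110 mm, 28 mm high, yellow card, white insert flush with the rim, yellow border and pocket floor. In its middle a round pocket 76 mm across, 8 mm deep. Origin: centre of the underside, below the pocket's centre; pocket floor 20 mm, insert top 28 mm above it. z up, x and y along the sides; turned up to 20 degrees. For the tuo with the yellow label.
- phone: Mobile phone lying face up at the right edge of the work, 74 x 152 x 9 mm, dark screen, beige case. Not to be disturbed. Origin: centre of the underside.
- cup: White porcelain tasting cup, 68 mm across the rim, 44 mm high, standing beyond the boxes, far left. Not to be disturbed. Origin: centre of the underside.
There are look-alikes about, which are no part of the job. What is shaped like the brick but orange is not meant.

How it is judged:
By the outcome, as a careful person would: the job done as asked, in the order asked, and still so for the second after the job is handed in, with the robot touching nothing.
It also fails if it takes over 104 s, if anything falls off the work surface, if the arm or the gripper's body presses on something with over 40 N, if the wrist force passes 120 N, or if a joint passes its speed limit or range.

## Working session

There is one attempt and no reset: what is moved stays moved. The work goes in short steps, each a Python script; the robot and the scene stay as the last script left them, time stands still between calls to the robot, and variables do not carry over. Pictures are saved under pics/ and viewed, at most 14 in all, crops included, and the job is handed in when it is done.

```bash
ls; mkdir -p pics; python3 - <<'E'
from cell import robot,viewer
import cv2
print(robot.observe())
for c in("top","side"):
    cv2.imwrite(f"pics/{c}1.png",viewer.read_camera(c)[:,:,::-1])
    i=viewer.camera_info(c);print(c,i)
    for n in "cake_blue cake_red brick tuo box_blue box_red box_green box_yellow phone cup".split():
        R,t=i["R"],i["t"]
        for d in viewer.pinpoint(n,c):
            print(c,n,(R.T@(d["at"]-t)).round(),round(d["confidence"],2))
E
```

```text
pics
{'t': 0.0, 'joints': array([-1.32101907,  0.46835769, -0.0116094 ,  1.60361819,  0.0059856 ,
        1.07137244, -0.05632595]), 'joint_velocities': array([-2.57094153e-04, -5.82872338e-04, -3.13069484e-04, -1.25460849e-03,
       -2.77579747e-05,  3.43434225e-04, -7.25906965e-04]), 'joint_torque': array([-7.38614181e-04, -5.20580292e+01, -1.26646829e-02, -2.43738163e+01,
       -5.65491663e-02,  1.74966082e-02,  1.54046570e-04]), 'tcp_pos': array([187.49156917, 621.77294168, 213.65522774]), 'tcp_rot': array([-4.58372560e-01, -3.10782473e+00,  2.69350578e-03]), 'contact_force': array([ 0.4795954 ,  0.66275409, -0.16503619]), 'wrist_torque': array([ 4.24788731e-02,  8.38715385e-05, -3.18770352e-02]), 'grip_force': 0.0, 'grip_width': 1.002031561609884}
top {'camera_matrix': array([[404.96314838,   0.        , 283.99420087],
       [  0.        , 404.96314838, 218.86125083],
       [  0.        ,   0.        ,   1.        ]]), 'R': array([[-2.93069566e-02, -9.99561026e-01, -4.34259720e-03],
       [-9.91783332e-01,  2.96196017e-02, -1.24452810e-01],
       [ 1.24526804e-01,  6.59582
[... 758 characters left out ...]
45720183, -0.84144871],
       [ 0.48314264,  0.68928275, -0.53987265]]), 't': array([-494.48136264,  179.3777834 ,  770.52390215])}
side cake_blue [456.  78.  -0.] 0.75
side cake_red [ 364. -270.    1.] 0.75
side brick [345. -98.   1.] 0.91
side brick [458. -97.  -2.] 0.81
side brick [ 497. -228.    0.] 0.7
side tuo [371. 254.   1.] 0.56
side box_blue [656. 109.  -1.] 0.55
side box_red [556. 374.  -2.] 0.85
side box_green [ 586. -370.   -4.] 0.74
side box_green [368. 253.  -2.] 0.74
side box_green [655. 110.  -1.] 0.25
side box_yellow [ 637. -101.   -0.] 0.7
side phone [ 364. -464.    3.] 0.75
side cup [737. 289.   5.] 0.76
side cup [ 369. -271.    3.] 0.61
side cup [ 361. -463.    3.] 0.22
```

View pics/top1.png

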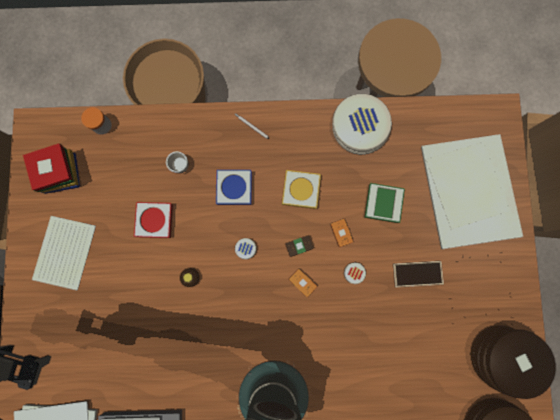

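View pics/side1.png

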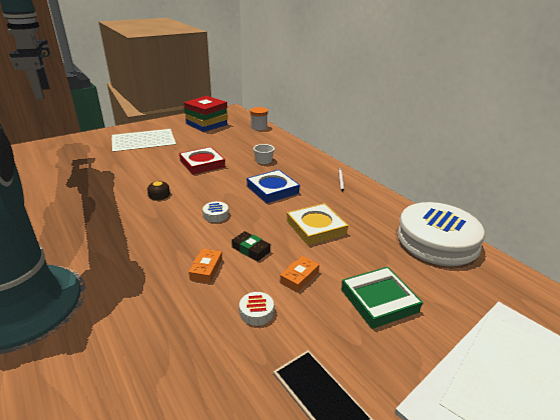

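Look-alikes (top view):
- **Blue cake:** small cake (246,248) or the giant cake (362,122). The small one fits the 66 mm description.
- **Brick:** green-banded (299,245) or orange (341,233) and (303,283). I want the green-banded one.
- **Red cake:** only (355,273).
- **Tuo:** (190,277), against the large dark jar (523,362).

Next I triangulate the coloured marks and measure the yaws.

```bash
cat > meas.py <<'E'
import numpy as np,cv2
from cell import viewer
INFO={c:viewer.camera_info(c) for c in("top","side")}
def proj(c,X):
    i=INFO[c];p=i["camera_matrix"]@(i["R"]@np.asarray(X,float)+i["t"]);return p[:2]/p[2]
def P(c):
    i=INFO[c];return i["camera_matrix"]@np.c_[i["R"],i["t"]]
def tri(a,b):
    X=cv2.triangulatePoints(P("top"),P("side"),np.array(a,float).reshape(2,1),np.array(b,float).reshape(2,1));return X[:3,0]/X[3,0]
def back(c,uv,z):
    i=INFO[c];d=(i["R"].T@np.linalg.inv(i["camera_matrix"])@np.c_[np.asarray(uv,float),np.ones(len(uv))].T).T
    o=-i["R"].T@i["t"];return (o+d*((z-o[2])/d[:,2])[:,None])[:,:2]
def mask(n,c,X):
    "mask of the detection nearest the projected X"
    u=proj(c,X);best=None
    for d in viewer.silhouettes(n,c):
        m=d["mask"];p=np.argwhere(m)[:,::-1]
        e=np.linalg.norm(p.mean(0)-u)
        if len(p)and e<20 and(best is None or e<best[0]):best=(e,m)
    return None if best is None else best[1]
def colour(img,c,X,r,lo,hi):
    h=cv2.cvtColor(img,cv2.COLOR_RGB2HSV);m=cv2.inRange(h,lo,hi)
    k=np.zeros_like(m);cv2.circle(k,tuple(int(v)for v in proj(c,X).round()),r,255,-1);m&=k
    n,l,s,ce=cv2.connectedComponentsWithStats(m)
    m=m>0;p=np.argwhere(m)[:,::-1];return p
E
python3 - <<'E'
from meas import *
H={"blue":((105,110,50),(130,255,255)),"red":((0,150,120),(12,255,255)),"green":((50,90,20),(90,255,255)),"yellow":((18,120,100),(32,255,255)),"white":((0,0,140),(179,60,255))}
im={c:viewer.read_camera(c) for c in INFO}
T={"cake_blue":([458,77,25],"blue",12),"cake_red":([363,-268,25],"red",12),"brick":([456,-95,24],"white",8),"tuo":([368,254,36],"yellow",8),
"box_blue":([655,109,20],"blue",15),"box_red":([558,370,20],"red",15),"box_yellow":([637,-101,20],"yellow",15),"box_green":([588,-370,20],"green",0)}
for n,(X,col,r) in T.items():
    uv=[]
    if r:
        for c in INFO:
            p=colour(im[c],c,X,r+(4 if c=="side" and "box" in n else 0),*H[col]);uv.append(p.mean(0) if len(p) else [0,0])
        print(n,"colour",tri(*uv).round(1),end=" ")
    ms=[mask(n,c,X) for c in INFO]
    for c,m in zip(INFO,ms):
        if m is None: print(c,"no mask");continue
        p=np.argwhere(m)[:,::-1]; z=X[2]/2 if "box" not in n else 14
        q=back(c,p,X[2] if c=="top" and n=="brick" else (28 if "box" in n else z)).astype(np.float32)
        rc=cv2.minAreaRect(q);print(c,"rect",np.round(rc[0]),np.round(rc[1]),round(rc[2],1),end=" ")
    print()
g=im["top"];a=cv2.resize(g[215:300,170:410],None,fx=3.2,fy=3.2,interpolation=cv2.INTER_CUBIC)
s=cv2.resize(im["side"][170:330,140:430],None,fx=2,fy=2,interpolation=cv2.INTER_CUBIC)
w=np.zeros((a.shape[0]+s.shape[0],max(a.shape[1],s.shape[1]),3),np.uint8);w[:a.shape[0],:a.shape[1]]=a;w[a.shape[0]:,:s.shape[1]]=s
cv2.imwrite("pics/crop1.png",w[:,:,::-1]);print(w.shape)
E
```

```text
cake_blue colour [455.1  75.1  26.5] top rect [457.  80.] [63. 65.] 43.6 side rect [453.  77.] [96. 64.] 61.8 
cake_red colour [ 367.4 -265.9   27.2] top rect [ 369. -264.] [69. 66.] 87.3 side rect [ 368. -264.] [81. 65.] 57.1 
brick colour [458.4 -93.9  25.1] top rect [460. -92.] [48. 82.] 20.0 side rect [459. -91.] [ 71. 101.] 17.6 
tuo colour [370.5 254.8  36.7] top rect [370. 257.] [57. 56.] 88.3 side rect [368. 251.] [106.  61.] 71.1 
box_blue colour [6.578e+02 1.132e+02 2.000e-01] top rect [652. 111.] [112. 117.] 88.3 side rect [642.  93.] [156. 133.] 85.9 
box_red colour [555.3 367.6  27.3] top rect [555. 367.] [119. 112.] 86.7 side rect [545. 343.] [155. 126.] 86.0 
box_yellow colour [ 639.5 -105.    16. ] top rect [ 639. -106.] [113. 115.] 81.6 side rect [ 628. -119.] [143. 130.] 80.7 
top rect [ 588. -367.] [115. 115.] 78.6 side rect [ 578. -375.] [133. 129.] 79.4 
(592, 768, 3)
```

View pics/crop1.png

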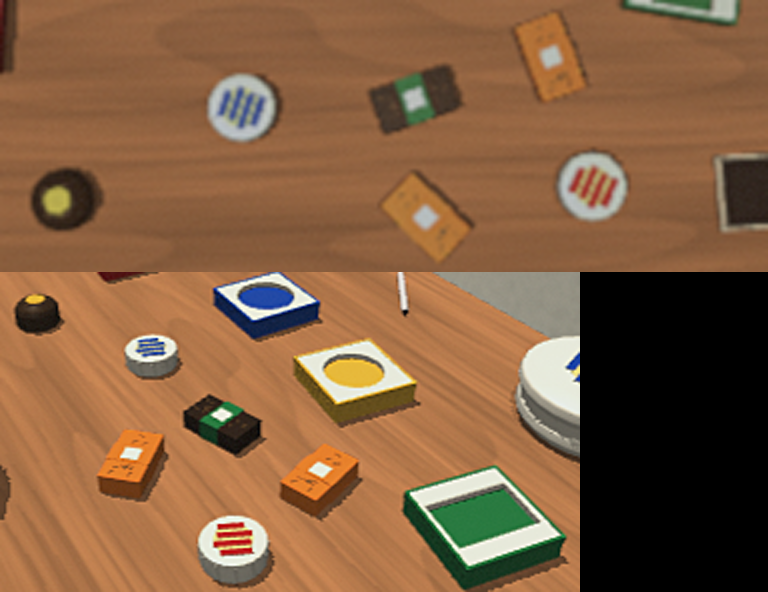

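The crop confirms the choices: the green-banded brick at about (299,245), the small blue-striped and red-striped cakes, and the yellow-labelled tuo. I'll refine the pocket centres from the rim holes in both views.

```bash
python3 - <<'E'
from meas import *
im={c:viewer.read_camera(c) for c in INFO}
for n,X in {"box_blue":[655,110,28],"box_red":[556,369,28],"box_yellow":[638,-103,28],"box_green":[588,-369,28]}.items():
    uv=[];out=[]
    for c in INFO:
        big=cv2.resize(im[c],None,fx=4,fy=4,interpolation=cv2.INTER_CUBIC)
        h=cv2.cvtColor(big,cv2.COLOR_RGB2HSV);m=cv2.inRange(h,(0,0,125),(179,75,255))
        cs,hi=cv2.findContours(m,cv2.RETR_CCOMP,cv2.CHAIN_APPROX_NONE)
        u=proj(c,X);best=None
        for k,q in enumerate(cs):
            if hi[0][k][3]<0 or cv2.contourArea(q)<600: continue
            pix=(q[:,0]+.5)/4-.5
            e=np.linalg.norm(pix.mean(0)-u)
            if e<12 and (best is None or e<best[0]):best=(e,pix)
        if best is None: print(n,c,"none");continue
        w=back(c,best[1],28).astype(np.float32);r=cv2.minAreaRect(w)
        uv.append(proj(c,[*r[0],28]));out.append((c,np.round(r[0],1),np.round(r[1],1),round(r[2],1)))
    print(n,tri(*uv).round(1) if len(uv)==2 else "",out)
E
```

```text
box_blue [653.4 110.8  27. ] [('top', array([652.9, 110.8]), array([80.8, 80. ]), 61.4), ('side', array([652.8, 109.1]), array([79.7, 79.9]), 58.2)]
box_red [555.  369.3  27.1] [('top', array([554.7, 369.1]), array([81.5, 81.5]), 44.1), ('side', array([554.4, 367.4]), array([81.3, 80. ]), 66.3)]
box_yellow [ 639.5 -105.9   27.2] [('top', array([ 639.5, -106. ]), array([75. , 74.2]), 42.8), ('side', array([ 638.4, -106.7]), array([74.6, 75.2]), 57.8)]
box_green [ 587.8 -369.9   27.7] [('top', array([ 587.8, -370. ]), array([60.8, 94.2]), 78.6), ('side', array([ 587.4, -370.1]), array([60. , 93.6]), 78.6)]
```

```bash
cat > act.py <<'E'
import numpy as np
from cell import robot,grip,kin
def rot(deg):
    "tool down, closing line at deg"
    f=np.radians(deg+90)/2;return np.pi*np.array([np.cos(f),np.sin(f),0])
def best(pos,deg):
    "half-turn variant with the smaller joint 7"
    c=[]
    for d in (deg,deg+180,deg-180):
        q=kin.ik(pos,rot(d))
        if q is not None:c.append((abs(np.array(q)-robot.observe()["joints"]).max()+.5*abs(q[6]),d))
    return min(c)[1]
def st(s):
    o=robot.observe();print(s,"t%.1f"%o["t"],o["tcp_pos"].round(1),"F",o["contact_force"].round(1),"w%.1f"%(o["grip_width"]*92),"gf%.1f"%o["grip_force"]);return o
H=130
def pick(xy,deg,z=13,h=H):
    d=best([*xy,h],deg);robot.movep([*xy,h],rot(d));grip(1.0)
    robot.servo_line([*xy,50],300);st("pre")
    robot.servo_line([*xy,z],80);o=st("down");dz=o["tcp_pos"][2]
    grip(0.3,15);o=st("grip")
    robot.servo_line([*xy,h],200);st("lift");return d,dz
def place(xy,deg,zg,h=H):
    d=best([*xy,h],deg);robot.movep([*xy,h],rot(d))
    robot.servo_line([*xy,50],250);o=st("pre")
    e=np.r_[xy,50]-o["tcp_pos"]
    p=np.r_[xy,zg+20.3]+e;robot.servo_line(p+[0,0,5],80);robot.servo_line(p,20);robot.hold(.15);o=st("down")
def release(xy,op=.95,h=H):
    grip(op);st("open");o=robot.observe()["tcp_pos"]
    robot.servo_line([o[0],o[1],60],80);robot.servo_line([o[0],o[1],h],300)
az=lambda p:np.degrees(np.arctan2(p[1],p[0]))
E
python3 - <<'E'
from act import *
a=(456,77);b=(653.3,110.5)
d,zg=pick(a,az(a));print(d,zg)
place(b,az(b),zg)
E
```

```text
pre t4.9 [455.7  76.5  49.9] F [0.2 0.2 0.9] w92.2 gf0.0
down t5.5 [456.3  76.9  13.3] F [-0.1  0.7  0.7] w92.2 gf0.0
grip t6.0 [456.   77.1  13.2] F [-0.9  1.2  3.8] w65.6 gf15.0
lift t6.8 [455.2  77.1 129.3] F [-0.6  0.5 -1.1] w65.3 gf15.0
9.58453129289813 13.262446239920816
pre t8.1 [652.8 110.3  50.6] F [ 0.1  0.1 -0.1] w65.0 gf15.0
down t8.9 [654.2 110.8  33.3] F [-0.7  0.2  3.1] w65.2 gf15.0
```

```bash
python3 - <<'E'
from act import *
release((653.3,110.5))
a=(367,-266);b=(554.9,369)
d,zg=pick(a,az(a));place(b,az(b),zg)
from meas import *
cv2.imwrite("pics/side2.png",viewer.read_camera("side")[:,:,::-1])
E
```

```text
open t9.4 [653.6 110.7  32.8] F [1.  0.4 0.2] w87.1 gf0.0
pre t12.7 [ 366.4 -266.4   50. ] F [0.3 0.3 0.7] w91.6 gf0.0
down t13.3 [ 367.3 -266.3   13.5] F [0.7 0.2 0.6] w92.0 gf0.0
grip t13.8 [ 367.2 -266.    13.2] F [-0.6  0.2  3.3] w65.0 gf15.0
lift t14.6 [ 366.6 -265.3  129.3] F [-0.4  0.2 -1. ] w65.4 gf15.0
pre t17.4 [555.6 368.1  50.3] F [-0.2 -0.2 -0.4] w64.9 gf15.0
down t18.2 [554.2 369.9  33.6] F [ 0.1  1.4 -1. ] w65.2 gf15.0
```

View pics/side2.png

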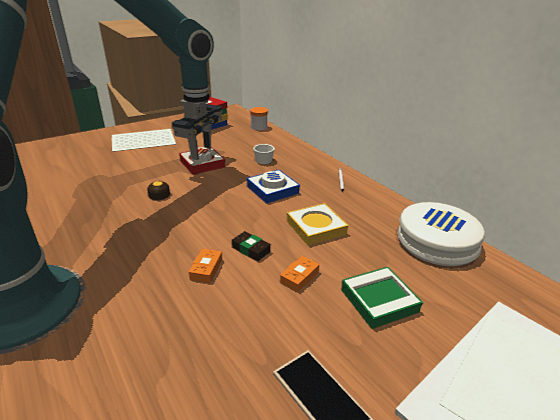

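The blue cake sits in its pocket (273,180), and the red cake is over its box (203,158) but not yet bearing. I'll lower until contact, release, then do the brick.

```bash
cat >> act.py <<'E'
def settle(n=4):
    f0=None
    for k in range(n):
        o=robot.observe();f=o["contact_force"][2]
        if f>1.2:break
        robot.servo_line(o["tcp_pos"]+[0,0,-.7],15);robot.hold(.1)
    st("settled")
E
python3 - <<'E'
from act import *
settle();release((554.9,369))
a=(459,-93);b=(587.7,-370)
d,zg=pick(a,20)
place(b,78.6,zg)
settle()
from meas import *
cv2.imwrite("pics/side3.png",cv2.resize(viewer.read_camera("side")[130:350,140:440],None,fx=2.5,fy=2.5)[:,:,::-1])
E
```

```text
settled t18.6 [554.3 369.9  33.3] F [-1.4 -0.6  5.2] w65.1 gf15.0
open t19.2 [554.2 369.8  32.7] F [ 0.8  0.3 -0.5] w87.3 gf0.0
pre t22.5 [458.6 -93.7  50. ] F [ 0.2 -1.2  0.7] w91.7 gf0.0
down t23.1 [459.4 -93.2  13.4] F [0.4 0.2 0.8] w92.0 gf0.0
grip t23.8 [459. -93.  13.] F [ 0.  -0.2  0.4] w46.1 gf14.9
lift t24.6 [458.4 -92.4 129.3] F [-0.   0.2 -1.1] w45.6 gf14.9
pre t26.4 [ 587.9 -369.8   50.6] F [ 0.  -0.4 -0.1] w45.8 gf14.9
down t27.2 [ 587.6 -370.3   33.1] F [ 0.6  0.3 -0.5] w46.2 gf14.9
settled t27.6 [ 587.6 -370.3   33.1] F [-0.6  2.4  6.6] w45.6 gf14.9
```

View pics/side3.png

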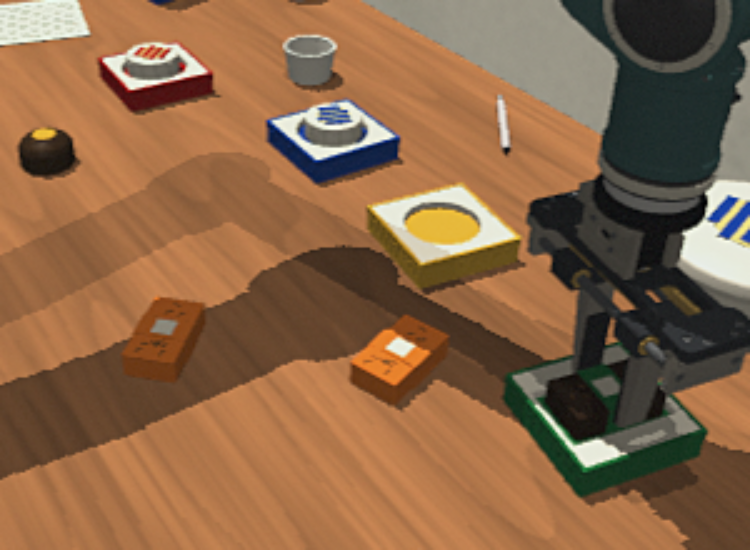

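The red and blue cakes lie centred in their pockets (crop 152,60 and 333,122). The brick is in the green pocket (crop 605,395), aligned. I'll release it and do the tuo.

```bash
python3 - <<'E'
from act import *
release((587.7,-370),.75)
a=(370,255);b=(639.4,-106)
d,zg=pick(a,az(a));place(b,az(b),zg);settle()
release(b)
robot.goto_joints([-1.321,0.468,-0.012,1.603,0.006,1.071,-0.056]);st("park")
from meas import *
im={c:viewer.read_camera(c) for c in INFO}
a=cv2.resize(im["top"][145:300,120:455],None,fx=2,fy=2,interpolation=cv2.INTER_CUBIC)
s=cv2.resize(im["side"][140:335,140:475],None,fx=1.4,fy=1.4,interpolation=cv2.INTER_CUBIC)
w=np.zeros((a.shape[0]+s.shape[0],a.shape[1],3),np.uint8);w[:a.shape[0]]=a;w[a.shape[0]:,:s.shape[1]]=s
cv2.imwrite("pics/final.png",w[:,:,::-1])
for n in "cake_blue cake_red brick tuo phone cup".split():
    for c in INFO:
        for d in viewer.pinpoint(n,c):print(n,c,(INFO[c]["R"].T@(d["at"]-INFO[c]["t"])).round(),round(d["confidence"],2))
E
```

```text
open t28.1 [ 587.5 -370.3   32.3] F [-0.3  0.3 -0.4] w69.1 gf0.0
pre t32.3 [370.4 254.2  50.2] F [ 0.2 -0.8  0.1] w92.2 gf0.0
down t32.9 [370.5 255.3  13.6] F [-0.4  0.3  0.6] w91.9 gf0.0
grip t33.5 [370.  255.1  13.1] F [-0.9 -0.1  2.1] w59.4 gf15.0
lift t34.2 [369.2 255.  129.3] F [ 0.5  0.5 -0.6] w58.8 gf15.0
pre t36.3 [ 639.6 -105.5   50.4] F [-0.3 -0.7 -0.9] w58.8 gf15.0
down t37.2 [ 639.2 -106.6   33.6] F [-0.2 -0.3 -1. ] w58.9 gf15.0
settled t37.9 [ 639.4 -106.7   33.2] F [-0.7  0.4  5.5] w58.8 gf15.0
open t38.5 [ 639.3 -106.6   32.4] F [-0.7  0.1  0.2] w87.5 gf0.0
park t42.4 [188.6 621.8 213.8] F [ 0.7  0.3 -0.3] w87.8 gf0.0
cake_blue top [655. 110.  18.] 0.89
cake_blue top [ 582. -371.   20.] 0.4
cake_blue side [652. 111.  22.] 0.84
cake_red top [553. 372.  24.] 0.7
cake_red top [656. 113.  21.] 0.42
cake_red side [555. 363.  21.] 0.68
brick top [ 342. -102.    2.] 0.82
brick top [ 491. -234.    2.] 0.76
brick top [ 583. -370.   18.] 0.72
brick side [ 586. -372.   17.] 0.95
brick side [ 497. -226.   -2.] 0.8
brick side [342. -97.   1.] 0.7
tuo top [ 636. -106.   23.] 0.74
tuo side [ 639. -107.   19.] 0.71
phone top [ 585. -369.   17.] 0.56
phone top [ 641. -105.    3.] 0.19
phone side [ 366. -463.    3.] 0.72
phone side [553. 366.  20.] 0.68
phone side [657. 111.   2.] 0.4
phone side [ 586. -370.   17.] 0.32
cup top [733. 289.   6.] 0.74
cup top [ 360. -464.    0.] 0.15
cup side [739. 285.   5.] 0.83
cup side [ 588. -369.   -3.] 0.47
cup side [653. 111.  21.] 0.4
```

View pics/final.png

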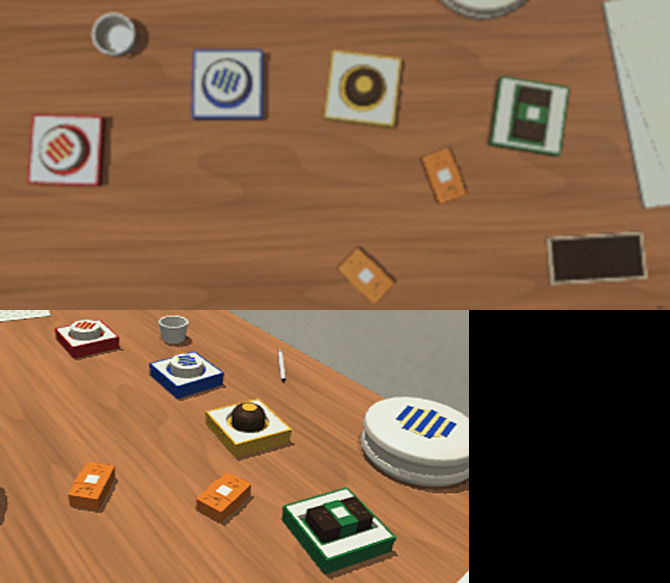

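All four teas lie in their pockets: red (65,150), blue (227,82), tuo (363,87) and brick (530,113), with origins at z≈20. The phone and cup have not moved.

```bash
python3 -c "
from cell import robot
print(robot.job_done())"
```

```text
the job is handed in; nothing more can be done
None
```

All four teas were packed in their matching boxes, flat and right way up, with the phone and cup left where they were, and I handed the job in at about 43 s (the judge's verdict was not shown).

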